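# Clamp a profile bar in the drilling fixture

## Robot

A 6-joint arm with a two-finger parallel gripper is mounted at the origin on a cart in front of the work surface, level with it; the furniture and walls round the work are solid. World frame = base frame: x ahead of the robot, y to its left, z up, the work surface at z = 0. Lengths are in m, angles in rad, forces in N, time in s.
With the tool pointing down it reaches from about 0.275 to 0.85 m from the base axis. Payload 5.2 kg.
Tool frame: the origin (TCP) lies on the centre line of the jaws, within the pads' length; the fingertips stand r.tips_ahead ahead of it and the grasp point (between the pads) lies 6 mm ahead of it (r.tips_ahead is the distance from the TCP to the fingertips, in m); z points along the fingers, y is the line along which they close (so a half turn about z gives the same grasp; the last joint's range is limited). The gripper opens to 85 mm and grips with 20 to 120 N. Pads are 22 mm wide; open, the fingers measure 114 mm over their backs; the gripper's body (76 mm by 85 mm) begins 54 mm behind the grasp point. The pads swing forward as they close: fully open they stand 13 mm farther back than shut.
Start: joints at [-0.203, 0.259, 1.535, -0, 1.348, -0.203], TCP at [0.55, 0, 0.256] pointing down, gripper open.
Joint ranges: [-3.14, 3.14], [-0.91, 2.08], [0.19, 2.58], [-1.22, 4.36], [0.22, 2.71], [-3.12, 3.12]. Speed limits (rad/s): [2.57, 2.57, 3.14, 3.14, 3.14, 3.14].

## Interface

Orientations are given as [roll, pitch, yaw] about the fixed x, y, z axes, in that order (R = Rz(yaw) Ry(pitch) Rx(roll)).
In Python, from plant import r gives the robot as it stands.
- The arm moves only by the tool step_arm, never from a script. Its argument "targets" is a list of rows, each an object of numbers: "claw": the closure in counts, from 0 (fully open) to 255 (shut); "dx", "dy", "dz": the shift along the tool's x, y, z in cm; "wx", "wy", "wz": the turn, a rotation vector about the tool's x, y, z in degrees. A call has 1 to 10 rows; each row shifts and turns the commanded pose from where the row before left it, along the tool's axes as they then stand; what a row does not reach is not made up. A row lasts 1/10 s, in which the tool goes at most 50 mm and 8.59 degrees, less where a joint would pass 70% of its speed; a pose out of reach is approached as far as the arm can. A call with a gripper value outside its range is refused whole. The fingers move at their own pace and stop on an object; "squeeze" is the grip in N (left out, the last holds). Time passes only in rows, so rows that do not move let the fingers close. It gives the time, the measured TCP pose, the force, the opening and the grip force at its end, in the units of the state.
- r.observe(): the state, without advancing time (a new reading comes with each control period).
- r.grab_frame(name): name is "scene" or "side" or "wrist"; returns (picture, depth): 420x560x3 uint8, red, green, blue; 420x560 float32, m along the optical axis (not along the pixel's ray), 0 where there is no reading.
- r.get_calibration(name): a dict with "camera_matrix" (3x3 intrinsics, pixels), "origin" and "attitude" of the camera in the world. Camera axes: x right, y down, z forward; pixel columns grow to the right and rows downward; lengths in m; the calibration is good to about 2 mm. A picture is of the moment at which its call begins: read the wrist's pose just before it. get_calibration takes no time and is no camera call; for the wrist camera it gives the pose at the moment of the call.
- r.finish_job(): hands the job in; it is judged then, once.
The state is a dict: "time_s": time; "joints": joint angles; "dq": joint speeds; "joint_torque": joint torques, N m; "position": TCP position; "ee_rot": TCP orientation; "ft_force": force on the tool from outside, world axes, zero at the start; "moment": the same for the moment, N m; "finger_gap": opening from 0.0 (shut) to 1.0 (fully open); "finger_force": force on a finger pad.
Only numpy, scipy, OpenCV 4.12 (cv2) and the standard library are available. Lean on these libraries where they do the work, as an engineer would, in place of code of your own. Each camera call takes 0.05 s, during which the arm holds its last target. There are 200 camera calls.

## Task

The short aluminium profile bar on the black bench is to be drilled: lay it across the two slotted rests of the small clamping fixture on the blue belt while the clamp stands open, push it along the slots until its end touches the stop under the clamp, then swing the red clamp handle all the way down so that the rubber foot holds the bar. Leave the bottle, tape measure and caliper where they are.

Things in the scene. Friction and masses are not known exactly. Their poses are not given: they have to be found in the camera images.
- bar_mid (a point): Centre of the bar to be drilled, the shortest of the silver T-slot profiles: 160 mm long along its own y axis, 30 x 30 mm square (+-15 mm in x and z), about 0.15 kg, lying loose on the black bench to the right. Either end may go first and any long side may face up.
- seat (a point): Where the bar's centre must come: in both slots, end against the stop; 55 mm above the worktop. z is up, y runs along the slots towards stop and clamp, x across. The fixture is fixed: black plate 76 x 222 mm, centred 45 mm along +y, top 43 mm below this point. With the handle as found (0.78 or more) the raised clamp overhangs no part of the slots short of y = +70 mm; beside the bar all is free.
- rest_free (a point): Middle of the slot floor of the aluminium rest farther from the clamp, 15 mm below and 50 mm along -y from the seat point; same axes. The rest is 22 mm thick along y and 64 mm wide. Its slot is 34 mm wide; the side cheeks rise 14 mm above the floor, their upper 8 mm sloping outward as a lead-in.
- rest_stop (a point): Middle of the slot floor of the other, equal rest, nearer the clamp: 15 mm below and 45 mm along +y from the seat point. Between the two rests there are 73 mm of free space, down to the plate 28 mm below the slot floor.
- stop (a point): Centre of the face of the round steel stop button, 80 mm along +y from the seat point, that the bar's end must touch; same axes. The block behind it is 40 mm wide and 9 mm higher; the toggle clamp stands behind it.
- handle_hinge (a point): Pivot of the red clamp handle, on the fixture, 138 mm along +y and 11 mm above the seat point; same axes. The handle turns about the x axis.
- handle_grip (a point): On the centre line of the red grip, 27 mm from its free end; 115 mm from the hinge along the handle's y and 22 mm along its z. The grip is a rod 21 mm thick, 104 mm long along this frame's y; its +z side is the one to push on. Shut, it lies level, pointing to the seat's +y, free below. The raised clamp arm beside it reaches at most 170 mm above the worktop; the handle up to 210 mm.
- clamp_handle (a joint): Angle of the clamp handle: 0 fully down (shut, grip level), growing as it is lifted; 0.78 to 1.05 rad when open at the start, stop at 1.1. It stays where it is left. Pushing its end over and down shuts it and brings the arm down through a link; the foot meets the bar at about 0.2 rad, and a few newtons more at the grip carry it past dead centre (0.04 rad), where it holds itself.
- clamp_foot: Black rubber foot, 17 mm across, on a sprung spindle at the end of the clamp arm; origin at the centre of its underside. With the handle down it presses on the bar 28 mm short of the stop, at about 10 N.
- oil_bottle: Small white bottle with a red nozzle, 45 mm across and 138 mm tall, standing loose on the black board beyond the fixture; origin at the centre of its underside. Not to be moved.
- tape_measure: Red tape measure, 30 x 88 x 69 mm, standing loose on the black board beyond the fixture; origin at the centre of its underside. Not to be moved.
- caliper: Digital caliper lying flat, 75 x 225 x 18 mm, its length along its own y axis, loose on the bench beyond the bar; origin under its centre. Not to be moved.

How it is judged:
On the way:
1. the bar lies in both slots of the fixture, its end within 45 mm of the stop, while the clamp handle still stands open (above 0.5 rad) (x of bar_mid in the frame of seat between -0.004 and 0.004 m and z of bar_mid in the frame of seat between -0.004 and 0.004 m and angle between the y axis of bar_mid and the y axis of seat, either way round below 0.06 rad and y of bar_mid in the frame of seat between -0.045 and 0.004 m and value of joint clamp_handle above 0.5 rad), for 0.2 s.
At the end, for the whole second after the job is handed in: The bar lies in both slots (its centre within 4 mm of the seat point across and in height, parallel within 0.06 rad), its end within 3 mm of the stop, the clamp handle is fully down (below 0.07 rad) and the rubber foot presses the bar with more than 4 N; the bar is at rest (x of bar_mid in the frame of seat between -0.004 and 0.004 m and z of bar_mid in the frame of seat between -0.004 and 0.004 m and angle between the y axis of bar_mid and the y axis of seat, either way round below 0.06 rad and y of bar_mid in the frame of seat between -0.003 and 0.004 m and value of joint clamp_handle below 0.07 rad and contact force between clamp_foot and bar above 4 N and linear speed of bar below 0.01 m/s); the robot touches nothing.
It fails at once if the oil bottle is moved more than 30 mm or tipped (distance of oil_bottle from where it was at the start of the episode above 0.03 m or angle between oil_bottle's own z axis and vertical above 0.4 rad).
It fails at once if the tape measure is moved more than 30 mm (distance of tape_measure from where it was at the start of the episode above 0.03 m).
It fails at once if the caliper is moved more than 30 mm (distance of caliper from where it was at the start of the episode above 0.03 m).
It also fails if it takes over 54 s, if anything falls off the work surface, if the arm or the gripper's body presses on something with over 40 N, if the wrist force passes 120 N, or if a joint passes its speed limit or range.

## Working session

There is one attempt and no reset: what is moved stays moved. The work goes in short steps, Python scripts to look and compute and a tool call to move; the robot and the scene stay as the last step left them, time stands still between calls to the robot, and variables do not carry over. Pictures are saved under pics/ and viewed, at most 10 in all, crops included, and the job is handed in when it is done.

Besides the shell and the picture viewer there is one more tool, called after "Request:" by a JSON object that holds its "fn" and its "kwargs", one argument or row to a line. step_arm: Moves the arm, as the interface text tells. Its arguments: {"type":"object","properties":{"targets":{"type":"array"},"squeeze":{"type":"number"}},"required":["targets"]}

```bash
mkdir -p pics; cat > h.py <<'E'
import numpy as np, cv2
from plant import r
from scipy.spatial.transform import Rotation as R
def rot(a):
    a=np.array(a,float)
    return a if a.shape==(3,3) else (R.from_euler('xyz',a).as_matrix() if a.size==3 else R.from_quat(a).as_matrix())
def grab(n):
    c=r.get_calibration(n); im,d=r.grab_frame(n)
    np.savez('last_'+n,im=im,d=d,K=c['camera_matrix'],o=c['origin'],A=rot(c['attitude']))
    return im,d
def cloud(n):
    f=np.load('last_'+n+'.npz'); d=f['d']; v,u=np.mgrid[:d.shape[0],:d.shape[1]]
    K=f['K']; p=np.stack([(u-K[0,2])/K[0,0]*d,(v-K[1,2])/K[1,1]*d,d],-1)
    return p@f['A'].T+f['o'],d>0,f['im']
E
python3 - <<'E'
from h import *
print(r.observe(), r.tips_ahead)
for n in ('scene','side'):
    im,d=grab(n); print(n,r.get_calibration(n)); cv2.imwrite(f'pics/{n}0.png',cv2.resize(im[...,::-1],(784,588),interpolation=cv2.INTER_CUBIC))
E
```

```text
{'time_s': 0.0, 'joints': array([-2.02784361e-01,  2.59317360e-01,  1.53609110e+00, -1.25760879e-05,
        1.34795907e+00, -2.02770032e-01]), 'dq': array([ 1.31302341e-03,  8.88752785e-05, -5.26391689e-04, -6.50439825e-04,
       -4.49987583e-04, -1.94829953e-04]), 'joint_torque': array([ 1.06436883e-04, -4.46029150e+01, -2.90570551e+01, -7.42485804e-05,
        1.18754001e-02, -2.51378208e-05]), 'position': array([5.49525647e-01, 1.25487901e-04, 2.55485214e-01]), 'ee_rot': array([-3.13985168e+00, -3.45419778e-04,  1.57078449e+00]), 'ft_force': array([ 0.09318662, -0.69550958,  0.220828  ]), 'moment': array([-0.0425812 ,  0.01255763,  0.00353465]), 'finger_force': 0.0, 'finger_gap': 0.9965499838069254} 0.025
scene {'camera_matrix': array([[467.35241299,   0.        , 281.60676105],
       [  0.        , 467.35241299, 206.05707424],
       [  0.        ,   0.        ,   1.        ]]), 'origin': array([-0.56477504, -0.39864867,  0.7249153 ]), 'attitude': array([-2.04966071, -0.0082626 , -1.23737776])}
side {'camera_matrix': array([[533.04041625,   0.        , 275.84616011],
       [  0.        , 533.04041625, 218.77710687],
       [  0.        ,   0.        ,   1.        ]]), 'origin': array([0.13696847, 0.97465633, 1.0633373 ]), 'attitude': array([-2.28399494,  0.02048072, -2.78555319])}
```

View pics/scene0.png

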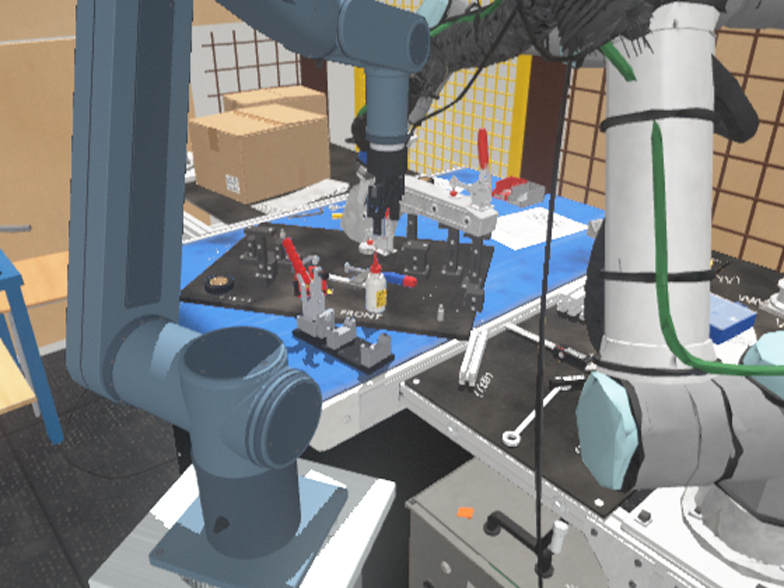

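View pics/side0.png

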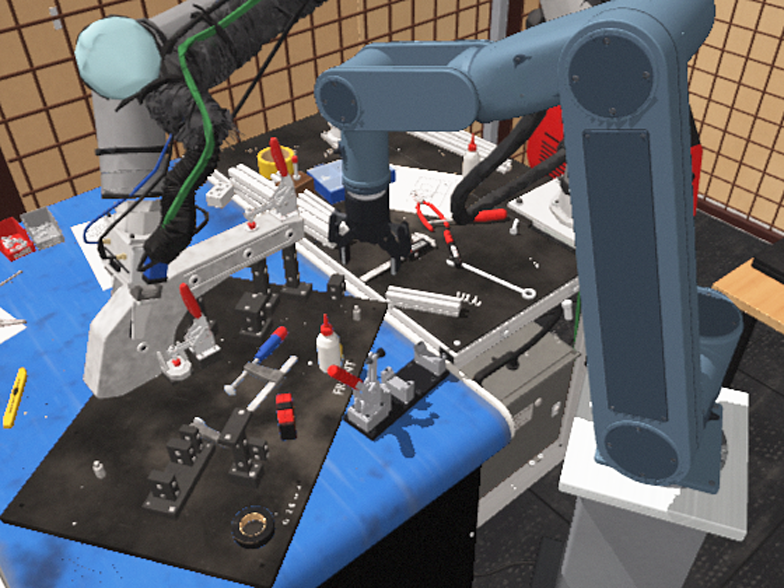

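The scene view shows the fixture at (345,335), with the clamp at its left end and the free rest at (378,352). The bar is at (473,358), with a second profile beyond it. The side view shows the bar at (425,302) and the fixture at (400,395).

```bash
python3 - <<'E'
from h import *
for n,pts in (('scene',dict(bar=(474,358),bartop=(478,340),barbot=(466,378),rest=(378,345),rest2=(345,328),bottle=(376,300))),('side',dict(bar=(425,298),barL=(392,293),barR=(458,307),rest=(430,358),rest2=(400,385),bottle=(325,350),tape=(286,412),grip=(345,378),plate=(400,410)))):
    P,m,im=cloud(n)
    for k,(u,v) in pts.items():
        u,v=round(u/1.4),round(v/1.4); print(n,k,P[v,u].round(3),m[v,u])
# top view render of height map, both clouds
H=np.zeros((560,760,3),np.uint8); z=np.full((560,760),-1.)
for n in('scene','side'):
    P,m,im=cloud(n); p=P[m]; c=im[m]
    k=(p[:,2]<.23)&(p[:,2]>-.03); p=p[k];c=c[k]; o=np.argsort(p[:,2]); p=p[o];c=c[o]
    a=((.80-p[:,0])/.001).astype(int); b=((.4-p[:,1])/.001).astype(int)
    k=(a>=0)&(a<560)&(b>=0)&(b<760)
    for i,j,col in zip(a[k],b[k],c[k]): H[i:i+2,j:j+2]=col[::-1]
cv2.imwrite('pics/top.png',H)
E
```

```text
scene bar [ 0.483 -0.205  0.028] True
scene bartop [ 0.569 -0.192  0.016] True
scene barbot [ 0.434 -0.201  0.014] True
scene rest [ 0.447 -0.021  0.041] True
scene rest2 [0.486 0.067 0.04 ] True
scene bottle [0.604 0.041 0.049] True
side bar [ 0.504 -0.193  0.028] True
side barL [ 0.577 -0.184  0.031] True
side barR [ 0.432 -0.193  0.024] True
side rest [ 0.435 -0.01   0.04 ] True
side rest2 [0.465 0.076 0.041] True
side bottle [0.618 0.072 0.08 ] True
side tape [0.622 0.233 0.076] True
side grip [0.517 0.203 0.167] True
side plate [0.453 0.11  0.011] True
```

View pics/top.png

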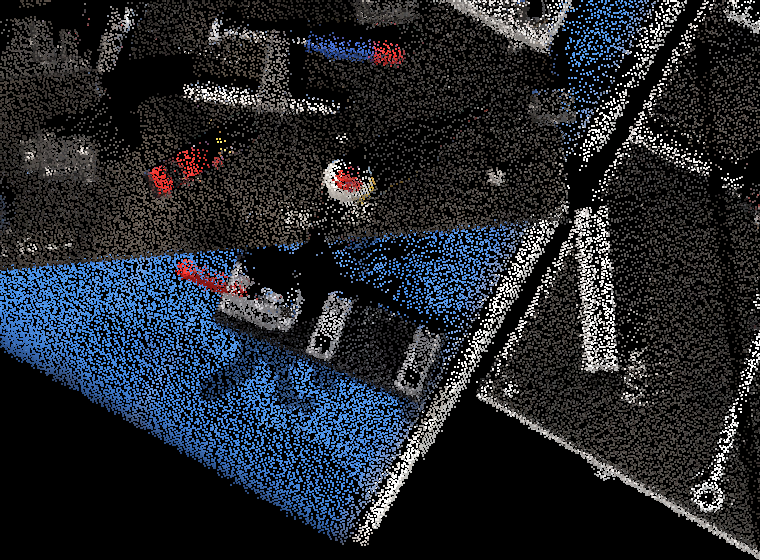

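The top-down render shows the bar at (595,290), about (0.51, -0.195). The rests are at (330,325) and (418,362), the grip end at (185,268), the bottle at (350,182) and the tape measure at (178,170). Next I'll take the wrist view from here.

```bash
python3 - <<'E'
from h import *
im,d=grab('wrist'); print(r.get_calibration('wrist')); cv2.imwrite('pics/w0.png',cv2.resize(im[...,::-1],(784,588),interpolation=cv2.INTER_CUBIC))
E
```

```text
{'camera_matrix': array([[298.90881736,   0.        , 279.45594895],
       [  0.        , 298.90881736, 216.53016867],
       [  0.        ,   0.        ,   1.        ]]), 'origin': array([0.54992868, 0.08243876, 0.37342711]), 'attitude': array([ 2.81546046e+00,  4.52745411e-04, -8.67088910e-04])}
```

View pics/w0.png

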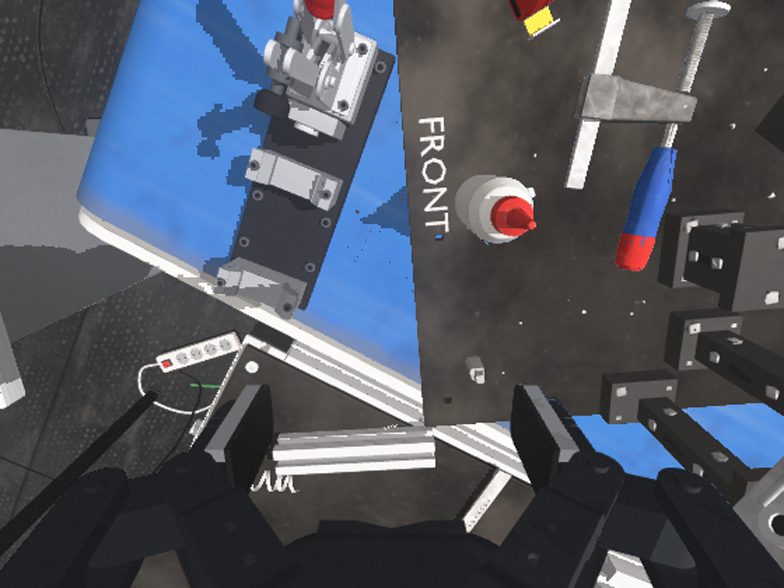

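The wrist view shows the clamp at (315,60), rests at (293,178) and (262,283), and the bar at (355,453), nearly along world x. Now I'll fit the rests and bar in the clouds.

```bash
cat > fit.py <<'E'
from h import *
import sys
def rect(p):
    (c,s,a)=cv2.minAreaRect((p[:,:2]*1000).astype(np.float32)); b=cv2.boxPoints((c,s,a))
    e=[b[1]-b[0],b[2]-b[1]]; e=max(e,key=np.linalg.norm); return np.round(c,1),np.round(s,1),round(np.degrees(np.arctan2(e[1],e[0]))%180,1)
for n in sys.argv[1:]:
    P,m,im=cloud(n); p=P[m]
    def near(c,rad,z0,z1): return p[(np.hypot(p[:,0]-c[0],p[:,1]-c[1])<rad)&(p[:,2]>z0)&(p[:,2]<z1)]
    for nm,c,rad,z0,z1 in (('bar',(.508,-.195),.1,.021,.04),('rest_free',(.438,-.018),.042,.036,.06),('rest_stop',(.475,.07),.04,.036,.06)):
        q=near(c,rad,z0,z1)
        if len(q)<30: print(n,nm,len(q)); continue
        print(n,nm,len(q),*rect(q),'med',(np.median(q,0)*1000).round(1))
    red=(im[...,0]>130)&(im[...,1]<70)&(im[...,2]<70)&m
    q=P[red]; q=q[(q[:,0]>.44)&(q[:,0]<.57)&(q[:,1]>.1)&(q[:,1]<.3)&(q[:,2]>.07)]
    if len(q)>10:
        i=np.argsort(q[:,2]); print(n,'red lo/hi',(q[i[:20]].mean(0)*1000).round(1),(q[i[-20:]].mean(0)*1000).round(1),len(q))
E
python3 fit.py scene side wrist
```

```text
scene bar 307 [ 504.1 -199.8] [175.3  54.7] 12.3 med [ 495.7 -200.6   28.8]
scene rest_free 179 [437.1 -19.1] [29.4 66.5] 154.9 med [441.5 -19.4  44.1]
scene rest_stop 198 [479.7  81.9] [52.8 70.1] 158.3 med [482.1  70.8  44.3]
scene red lo/hi [510.  160.  123.9] [526.9 207.4 192.7] 186
side bar 462 [ 504.3 -195.7] [177.8  60. ] 12.5 med [ 506.9 -192.8   28.9]
side rest_free 209 [439.8 -17.7] [27.1 68.5] 157.0 med [443.3 -16.5  44.4]
side rest_stop 222 [475.3  70.9] [26.5 69.1] 157.8 med [479.3  71.3  43.5]
side red lo/hi [510.8 178.8 132.7] [530.3 215.4 197.5] 150
wrist bar 2293 [ 506.2 -210.2] [174.1  58.7] 3.8 med [ 510.  -192.6   29.5]
wrist rest_free 1233 [440.3 -17.5] [22.8 64.3] 157.9 med [438.  -16.1  43.6]
wrist rest_stop 1456 [481.   82.9] [49.5 64.4] 157.9 med [473.9  71.2  45.1]
wrist red lo/hi [514.2 154.9 116.3] [515.5 158.7 126.4] 177
```

```bash
python3 - <<'E'
from h import *
for n in('scene','side'):
    P,m,_=cloud(n);p=P[m]; q=p[(p[:,0]>.3)&(p[:,0]<.75)&(p[:,1]<-.12)&(p[:,1]>-.45)&(p[:,2]>.07)&(p[:,2]<.7)]
    print(n,len(q),q.min(0) if len(q) else '',q.max(0) if len(q) else '')
E
```

```text
scene 1551 [ 0.30015577 -0.42899349  0.08397909] [ 0.74997242 -0.13763017  0.6542256 ]
side 1748 [ 0.30087052 -0.44935944  0.07001533] [ 0.74999639 -0.15260619  0.63565011]
```

Request:
{"fn": "step_arm", "kwargs": {
  "targets": [
    {"dx":-3.9,"dy":-0.8},
    {"dx":-3.9,"dy":-0.8},
    {"dx":-3.9,"dy":-0.8},
    {"dx":-3.9,"dy":-0.8},
    {"dx":-3.9,"dy":-0.8}
  ]
}}

```text
validation failed for argument at $.ta...
```

Request:
{"fn": "step_arm", "kwargs": {
  "targets": [
    {"wz":8.4},
    {"wz":8.4},
    {"wz":8.4},
    {"wz":8.4},
    {"wz":8.4},
    {"wz":8.4},
    {"wz":8.4},
    {"wz":8.4},
    {"wz":8.4},
    {"wz":8.4}
  ]
}}

```text
validation failed for argument at $.ta...
```

```bash
python3 - <<'E'
from h import *
o=r.observe(); print(o['time_s'],o['position'],o['ee_rot'],o['joints'])
im,d=grab('wrist'); cv2.imwrite('pics/w1.png',cv2.resize(im[...,::-1],(784,588),interpolation=cv2.INTER_CUBIC))
P,m,_=cloud('wrist'); H=np.zeros((500,400),np.uint8)
p=P[m]; k=(p[:,2]>.02)&(p[:,2]<.04)&(abs(p[:,0]-.51)<.11)&(abs(p[:,1]+.195)<.045); q=p[k]
for it in range(6):
    c=np.median(q,0) if it==0 else c
    a=np.radians(5.7) if it==0 else a
    u=np.array([np.cos(a),np.sin(a)]);v=np.array([-u[1],u[0]])
    s=(p[k][:,:2]-c[:2])@u;t=(p[k][:,:2]-c[:2])@v
    w=(abs(t)<.019)&(abs(s)<.09); q=p[k][w]; s,t=s[w],t[w]
    c[:2]+=u*(np.percentile(s,1)+np.percentile(s,99))/2+v*(np.percentile(t,2)+np.percentile(t,98))/2
    a+=np.polyfit(s,t,1)[0]
    print(len(q),c.round(4),np.degrees(a).round(2),np.ptp(s).round(4),np.ptp(t).round(4))
E
```

```text
0.15 [5.49654816e-01 1.00229793e-04 2.55691284e-01] [-3.14027281e+00 -2.45071270e-04  1.57080559e+00] [-2.02773743e-01  2.59161882e-01  1.53578620e+00 -2.64143181e-05
  1.34798673e+00 -2.02777315e-01]
2311 [ 0.5123 -0.195   0.0294] 4.01 0.1604 0.0342
2330 [ 0.5122 -0.1957  0.0294] 3.72 0.1601 0.0328
2330 [ 0.5122 -0.1957  0.0294] 3.7 0.1601 0.0328
2330 [ 0.5122 -0.1957  0.0294] 3.7 0.1601 0.0328
2330 [ 0.5122 -0.1957  0.0294] 3.7 0.1601 0.0328
2330 [ 0.5122 -0.1957  0.0294] 3.7 0.1601 0.0328
```

View pics/w1.png

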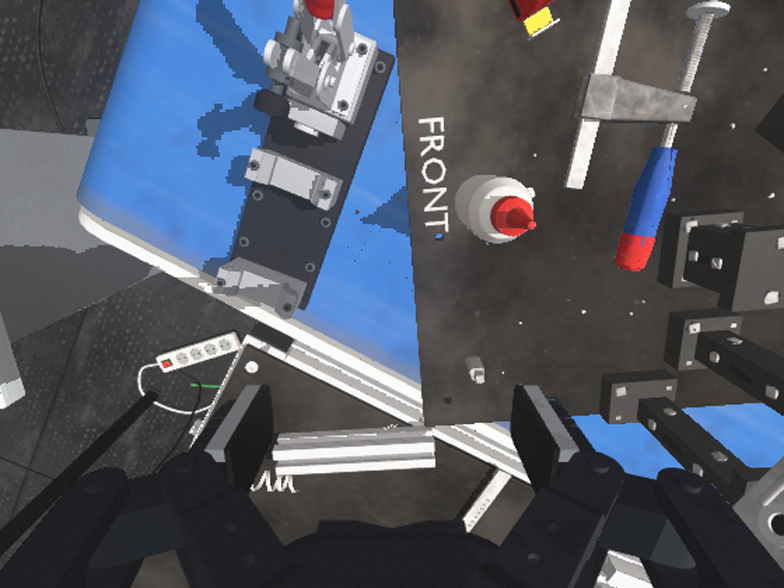

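The view is unchanged because both moves were refused, probably for missing keys. The bar fit is good: 160 x 33 mm, centred at (0.512, -0.196), axis 3.7°. I'll retry one row with all the keys, and check for obstacles near the bar.

Request:
{"fn": "step_arm", "kwargs": {
  "targets": [
    {"claw":0,"dx":-3.9,"dy":-0.8,"dz":0,"wx":0,"wy":0,"wz":0}
  ]
}}

```text
time_s: 0.3
position: [0.5423, -0.036, 0.256]
ee_rot: [3.141, -0.002, 1.576]
ft_force: [1.0, -0.3, 0.7]
finger_gap: 1.0
finger_force: 0.0
```

```bash
python3 - <<'E'
from h import *
for n in('scene','side'):
    P,m,_=cloud(n);p=P[m]; q=p[(p[:,0]>.3)&(p[:,0]<.75)&(p[:,1]<-.14)&(p[:,1]>-.45)&(p[:,2]>.07)&(p[:,2]<.7)]
    h,e=np.histogramdd(q,bins=[[.3,.4,.5,.6,.75],[-.45,-.35,-.25,-.14],[.07,.2,.4,.7]]); 
    for i in np.argwhere(h>3): print(n,i,h[tuple(i)])
E
```

```text
scene [0 0 1] 323.0
scene [0 0 2] 6.0
scene [1 0 0] 409.0
scene [1 0 1] 259.0
scene [2 2 2] 6.0
scene [3 1 2] 27.0
scene [3 2 1] 4.0
scene [3 2 2] 511.0
side [0 0 1] 429.0
side [0 0 2] 279.0
side [1 0 0] 208.0
side [1 0 1] 454.0
side [2 0 0] 114.0
side [3 2 2] 264.0
```

```bash
python3 - <<'E'
from h import *
for n in('scene','side'):
    P,m,im=cloud(n);k=m&(P[...,0]>.5)&(P[...,0]<.75)&(P[...,1]<-.14)&(P[...,1]>-.35)&(P[...,2]>.2)&(P[...,2]<.7)
    q=P[k]; v,u=np.nonzero(k); print(n,len(q),np.percentile(q,[0,5,50,95,100],axis=0).round(3).tolist(),np.median(u)*1.4,np.median(v)*1.4)
E
```

```text
scene 548 [[0.584, -0.259, 0.203], [0.664, -0.25, 0.595], [0.719, -0.222, 0.62], [0.748, -0.17, 0.647], [0.75, -0.142, 0.654]] 532.0 15.399999999999999
side 264 [[0.708, -0.235, 0.587], [0.713, -0.215, 0.596], [0.735, -0.184, 0.618], [0.749, -0.163, 0.632], [0.75, -0.153, 0.636]] 299.59999999999997 7.0
```

Request:
{"fn": "step_arm", "kwargs": {
  "targets": [
    {"claw":0,"dx":-3.9,"dy":-0.7,"dz":0,"wx":0,"wy":0,"wz":0},
    {"claw":0,"dx":-3.9,"dy":-0.7,"dz":0,"wx":0,"wy":0,"wz":0},
    {"claw":0,"dx":-3.9,"dy":-0.7,"dz":0,"wx":0,"wy":0,"wz":0},
    {"claw":0,"dx":-3.9,"dy":-0.8,"dz":0,"wx":0,"wy":0,"wz":0},
    {"claw":0,"dx":0,"dy":0,"dz":0,"wx":0,"wy":0,"wz":8},
    {"claw":0,"dx":0,"dy":0,"dz":0,"wx":0,"wy":0,"wz":8},
    {"claw":0,"dx":0,"dy":0,"dz":0,"wx":0,"wy":0,"wz":8},
    {"claw":0,"dx":0,"dy":0,"dz":0,"wx":0,"wy":0,"wz":8},
    {"claw":0,"dx":0,"dy":0,"dz":0,"wx":0,"wy":0,"wz":8},
    {"claw":0,"dx":0,"dy":0,"dz":0,"wx":0,"wy":0,"wz":8}
  ]
}}

```text
time_s: 1.3
position: [0.5128, -0.195, 0.2561]
ee_rot: [-3.141, 0.0, 0.727]
ft_force: [0.2, -0.3, 0.2]
finger_gap: 1.0
finger_force: 0.0
```

Request:
{"fn": "step_arm", "kwargs": {
  "targets": [
    {"claw":0,"dx":0,"dy":0,"dz":0,"wx":0,"wy":0,"wz":8},
    {"claw":0,"dx":0,"dy":0,"dz":0,"wx":0,"wy":0,"wz":8},
    {"claw":0,"dx":0,"dy":0,"dz":0,"wx":0,"wy":0,"wz":8},
    {"claw":0,"dx":0,"dy":0,"dz":0,"wx":0,"wy":0,"wz":8},
    {"claw":0,"dx":0,"dy":0,"dz":0,"wx":0,"wy":0,"wz":6},
    {"claw":0,"dx":0,"dy":0,"dz":0,"wx":0,"wy":0,"wz":0},
    {"claw":0,"dx":0,"dy":0,"dz":0,"wx":0,"wy":0,"wz":0}
  ]
}}

```text
time_s: 2.0
position: [0.5129, -0.1949, 0.2561]
ee_rot: [-3.141, 0.0, 0.073]
ft_force: [-0.1, 0.1, -0.2]
finger_gap: 1.003
finger_force: 0.0
```

```bash
cat > barfit.py <<'E'
from h import *
o=r.observe(); print(o['time_s'],o['position'].round(4),np.degrees(o['ee_rot']).round(2),o['joints'].round(3))
im,d=grab('wrist'); cv2.imwrite('pics/w2.png',cv2.resize(im[...,::-1],(784,588),interpolation=cv2.INTER_CUBIC))
P,m,_=cloud('wrist'); p=P[m]; p=p[(p[:,2]>.026)&(p[:,2]<.036)]
c=np.array([.512,-.1955]); a=np.radians(3.7)
for it in range(6):
    u=np.array([np.cos(a),np.sin(a)]);v=np.array([-u[1],u[0]])
    s=(p[:,:2]-c)@u;t=(p[:,:2]-c)@v; w=(abs(t)<.019)&(abs(s)<.09); s,t=s[w],t[w]
    c=c+u*(s.min()+s.max())/2+v*(np.percentile(t,1)+np.percentile(t,99))/2; a+=np.polyfit(s,t,1)[0]
print(len(s),c.round(4),np.degrees(a).round(2),np.ptp(s).round(4),np.ptp(t).round(4),p[w][:,2].mean())
E
python3 barfit.py
```

```text
2.0 [ 0.5129 -0.1949  0.2561] [-1.7999e+02  2.0000e-02  4.1600e+00] [-0.567  0.257  1.538  0.     1.347  0.932]
2441 [ 0.5126 -0.1968] 3.82 0.1593 0.0301 0.030009449819239736
```

View pics/w2.png

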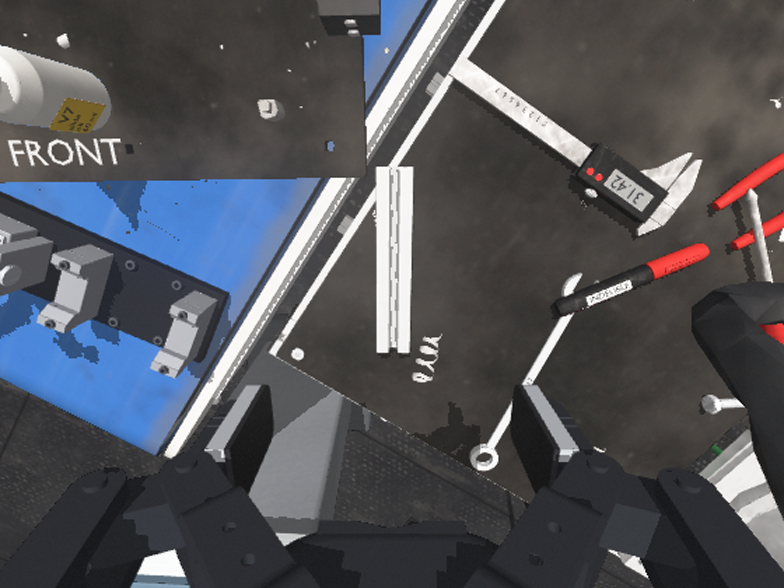

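The bar runs from (394,168) to (393,352), with centre (0.5126, -0.1968) and axis 3.8°. The caliper is well clear at upper right, and a small metal chip lies at (425,360). Next I'll pre-narrow the jaws and descend.

Request:
{"fn": "step_arm", "kwargs": {
  "targets": [
    {"claw":100,"dx":0,"dy":0.2,"dz":0,"wx":0,"wy":0,"wz":0.3},
    {"claw":100,"dx":0,"dy":0,"dz":4,"wx":0,"wy":0,"wz":0},
    {"claw":100,"dx":0,"dy":0,"dz":4,"wx":0,"wy":0,"wz":0},
    {"claw":100,"dx":0,"dy":0,"dz":4,"wx":0,"wy":0,"wz":0},
    {"claw":100,"dx":0,"dy":0,"dz":4,"wx":0,"wy":0,"wz":0},
    {"claw":100,"dx":0,"dy":0,"dz":0,"wx":0,"wy":0,"wz":0}
  ]
}}

```text
time_s: 2.65
position: [0.5096, -0.195, 0.0913]
ee_rot: [-3.135, 0.009, 0.065]
ft_force: [-1.1, 0.7, -0.5]
finger_gap: 0.607
finger_force: 0.0
```

Request:
{"fn": "step_arm", "kwargs": {
  "targets": [
    {"claw":100,"dx":0,"dy":0,"dz":2,"wx":0,"wy":0,"wz":0},
    {"claw":100,"dx":0,"dy":0,"dz":2,"wx":0,"wy":0,"wz":0},
    {"claw":100,"dx":0,"dy":0,"dz":1.6,"wx":0,"wy":0,"wz":0},
    {"claw":100,"dx":0,"dy":0,"dz":1,"wx":0,"wy":0,"wz":0},
    {"claw":100,"dx":0,"dy":0,"dz":0,"wx":0,"wy":0,"wz":0},
    {"claw":100,"dx":0,"dy":0,"dz":0,"wx":0,"wy":0,"wz":0}
  ]
}}

```text
time_s: 3.25
position: [0.5139, -0.1975, 0.0315]
ee_rot: [3.141, -0.001, 0.065]
ft_force: [0.9, -0.5, -0.6]
finger_gap: 0.609
finger_force: 0.0
```

Request:
{"fn": "step_arm", "kwargs": {
  "squeeze": 50,
  "targets": [
    {"claw":255,"dx":0,"dy":0,"dz":0,"wx":0,"wy":0,"wz":0},
    {"claw":255,"dx":0,"dy":0,"dz":0,"wx":0,"wy":0,"wz":0},
    {"claw":255,"dx":0,"dy":0,"dz":0,"wx":0,"wy":0,"wz":0},
    {"claw":255,"dx":0,"dy":0,"dz":0,"wx":0,"wy":0,"wz":0},
    {"claw":255,"dx":0,"dy":0,"dz":0,"wx":0,"wy":0,"wz":0},
    {"claw":255,"dx":0,"dy":0,"dz":0,"wx":0,"wy":0,"wz":0}
  ]
}}

```text
time_s: 3.85
position: [0.514, -0.1975, 0.0317]
ee_rot: [3.14, -0.002, 0.065]
ft_force: [0.1, -0.1, 7.6]
finger_gap: 0.343
finger_force: 51.4
```

Request:
{"fn": "step_arm", "kwargs": {
  "targets": [
    {"claw":255,"dx":0,"dy":0,"dz":-2,"wx":0,"wy":0,"wz":0},
    {"claw":255,"dx":0,"dy":0,"dz":-4,"wx":0,"wy":0,"wz":0},
    {"claw":255,"dx":0,"dy":0,"dz":-4,"wx":0,"wy":0,"wz":0},
    {"claw":255,"dx":0,"dy":0,"dz":-4,"wx":0,"wy":0,"wz":0},
    {"claw":255,"dx":0,"dy":0,"dz":-3,"wx":0,"wy":0,"wz":0},
    {"claw":255,"dx":0,"dy":0,"dz":0,"wx":0,"wy":0,"wz":0}
  ]
}}

```text
time_s: 4.45
position: [0.5154, -0.1983, 0.2055]
ee_rot: [3.136, -0.008, 0.065]
ft_force: [0.6, -0.1, -1.0]
finger_gap: 0.342
finger_force: 50.5
```

Request:
{"fn": "step_arm", "kwargs": {
  "targets": [
    {"claw":255,"dx":-0.5,"dy":-2.1,"dz":0,"wx":0,"wy":0,"wz":0},
    {"claw":255,"dx":-0.9,"dy":-3.8,"dz":0,"wx":0,"wy":0,"wz":0},
    {"claw":255,"dx":-0.9,"dy":-3.8,"dz":0,"wx":0,"wy":0,"wz":0},
    {"claw":255,"dx":-0.9,"dy":-3.8,"dz":0,"wx":0,"wy":0,"wz":0},
    {"claw":255,"dx":-0.9,"dy":-3.8,"dz":0,"wx":0,"wy":0,"wz":0},
    {"claw":255,"dx":-0.9,"dy":-3.6,"dz":0,"wx":0,"wy":0,"wz":0}
  ]
}}

```text
time_s: 5.05
position: [0.4482, 0.01, 0.1992]
ee_rot: [-3.141, 0.002, 0.064]
ft_force: [1.3, 0.5, -1.9]
finger_gap: 0.346
finger_force: 50.5
```

Request:
{"fn": "step_arm", "kwargs": {
  "targets": [
    {"claw":255,"dx":0,"dy":0,"dz":0,"wx":0,"wy":0,"wz":-4},
    {"claw":255,"dx":0,"dy":0,"dz":0,"wx":0,"wy":0,"wz":-8},
    {"claw":255,"dx":0,"dy":0,"dz":0,"wx":0,"wy":0,"wz":-8},
    {"claw":255,"dx":0,"dy":0,"dz":0,"wx":0,"wy":0,"wz":-8},
    {"claw":255,"dx":0,"dy":0,"dz":0,"wx":0,"wy":0,"wz":-8},
    {"claw":255,"dx":0,"dy":0,"dz":0,"wx":0,"wy":0,"wz":-8},
    {"claw":255,"dx":0,"dy":0,"dz":0,"wx":0,"wy":0,"wz":-8},
    {"claw":255,"dx":0,"dy":0,"dz":0,"wx":0,"wy":0,"wz":-8},
    {"claw":255,"dx":0,"dy":0,"dz":0,"wx":0,"wy":0,"wz":-4},
    {"claw":255,"dx":0,"dy":0,"dz":0,"wx":0,"wy":0,"wz":0}
  ]
}}

```text
time_s: 6.05
position: [0.449, 0.0085, 0.1993]
ee_rot: [-3.14, 0.0, 1.182]
ft_force: [-0.4, -0.5, -0.9]
finger_gap: 0.337
finger_force: 50.5
```

```bash
python3 - <<'E'
from h import *
o=r.observe(); print(o['time_s'],o['position'].round(4),np.degrees(o['ee_rot']).round(2),o['ft_force'],o['finger_gap'],o['joints'].round(3))
im,d=grab('wrist'); grab('side'); cv2.imwrite('pics/w3.png',cv2.resize(im[...,::-1],(784,588),interpolation=cv2.INTER_CUBIC))
E
python3 fit.py wrist
```

```text
6.05 [0.449  0.0085 0.1993] [-1.7989e+02  2.0000e-02  6.7730e+01] [-0.39900685 -0.49229458 -0.910403  ] 0.33740398144835126 [-0.23   0.128  1.848  0.     1.168  0.158]
wrist bar 0
wrist rest_free 28
wrist rest_stop 454 [487.   84.9] [40.5 66.9] 142.5 med [482.8  78.9  48.8]
```

View pics/w3.png

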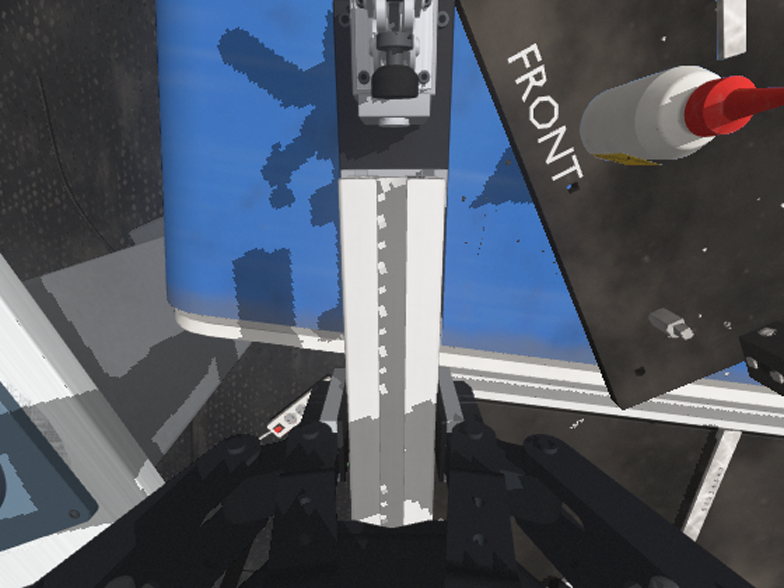

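The wrist view shows the bar held straight, its far end at (393,178) level with the stop-side rest. The stop button is at (393,122) and the foot at (392,85). I'll check the offsets of bar, plate and stop in the seat frame.

```bash
cat > seat.py <<'E'
from h import *
S=np.array([.4588,.0290,.055]); a=np.radians(-22.1)
A=np.array([[np.cos(a),-np.sin(a),0],[np.sin(a),np.cos(a),0],[0,0,1]])
def tos(p): return (p-S)@A
def line(q,axis=0):  # centre across x per y bin
    out=[]
    for y in np.arange(q[:,1].min(),q[:,1].max(),.01):
        w=q[(q[:,1]>=y)&(q[:,1]<y+.01)]
        if len(w)>8: out.append((round(1000*(y+.005)),round(1000*(w[:,0].min()+w[:,0].max())/2,1),round(1000*np.ptp(w[:,0]),1),round(1000*np.median(w[:,2]),1)))
    return out
E
python3 - <<'E'
from seat import *
P,m,im=cloud('wrist'); q=tos(P[m])
b=q[(abs(q[:,0])<.022)&(q[:,2]>.11)&(q[:,2]<.16)&(q[:,1]<.065)]
print('bar',line(b))
pl=q[(abs(q[:,0])<.05)&(q[:,2]>-.046)&(q[:,2]<-.039)&(q[:,1]>.0)]
print('plate',line(pl))
st=q[(abs(q[:,0])<.022)&(q[:,2]>-.02)&(q[:,2]<.035)&(q[:,1]>.06)&(q[:,1]<.12)]
print('stopblk',line(st))
T=r.observe(); print('tcp in seat',tos(T['position']).round(4))
P,m,im=cloud('side'); q=tos(P[m])
for y0 in(-.05,.045):
    w=q[(abs(q[:,1]-y0)<.014)&(abs(q[:,0])<.04)&(q[:,2]<.01)&(q[:,2]>-.012)]; print('rest side',y0,len(w),w.min(0).round(4),w.max(0).round(4))
E
```

```text
bar [(-77, np.float64(-1.4), np.float64(8.6), np.float64(129.8)), (-67, np.float64(-1.3), np.float64(29.2), np.float64(130.9)), (-57, np.float64(-1.2), np.float64(29.9), np.float64(142.6)), (-47, np.float64(-1.2), np.float64(30.0), np.float64(142.5)), (-37, np.float64(-1.2), np.float64(33.2), np.float64(142.5)), (-27, np.float64(-1.2), np.float64(32.7), np.float64(142.8)), (-17, np.float64(-0.0), np.float64(44.0), np.float64(142.9)), (-7, np.float64(-0.0), np.float64(44.0), np.float64(142.5)), (3, np.float64(-1.1), np.float64(30.1), np.float64(142.3)), (13, np.float64(-1.1), np.float64(30.1), np.float64(142.4)), (23, np.float64(-0.9), np.float64(30.3), np.float64(142.3)), (33, np.float64(-1.0), np.float64(30.1), np.float64(142.4)), (43, np.float64(-0.9), np.float64(30.1), np.float64(142.3)), (53, np.float64(-0.9), np.float64(30.1), np.float64(142.2))]
plate [(5, np.float64(37.7), np.float64(1.3), np.float64(-43.4)), (15, np.float64(37.3), np.float64(1.6), np.float64(-43.1)), (25, np.float64(37.1), np.float64(1.0), np.float64(-43.1)), (45, np.float64(0.7), np.float64(74.6), np.float64
[... 464 characters left out ...]
64(75.4), np.float64(-42.8)), (135, np.float64(6.1), np.float64(87.6), np.float64(-42.7)), (145, np.float64(6.3), np.float64(87.2), np.float64(-41.7)), (155, np.float64(5.9), np.float64(87.2), np.float64(-42.6))]
stopblk [(84, np.float64(0.4), np.float64(39.1), np.float64(8.7)), (94, np.float64(-0.0), np.float64(42.7), np.float64(9.0)), (104, np.float64(0.0), np.float64(43.9), np.float64(-11.5)), (114, np.float64(0.0), np.float64(43.3), np.float64(-12.4)), (124, np.float64(0.1), np.float64(42.8), np.float64(-13.1))]
tcp in seat [-0.0011 -0.0226  0.1446]
rest side -0.05 107 [-0.0336 -0.0623 -0.0115] [ 0.0317 -0.036   0.0058]
rest side 0.045 126 [-0.0331  0.0314 -0.0119] [0.0332 0.0586 0.0049]
```

Request:
{"fn": "step_arm", "kwargs": {
  "targets": [
    {"claw":255,"dx":0,"dy":0.13,"dz":1.5,"wx":0,"wy":0,"wz":0},
    {"claw":255,"dx":0,"dy":0,"dz":3,"wx":0,"wy":0,"wz":0},
    {"claw":255,"dx":0,"dy":0,"dz":3,"wx":0,"wy":0,"wz":0},
    {"claw":255,"dx":0,"dy":0,"dz":2.5,"wx":0,"wy":0,"wz":0},
    {"claw":255,"dx":0,"dy":0,"dz":1,"wx":0,"wy":0,"wz":0},
    {"claw":255,"dx":0,"dy":0,"dz":0,"wx":0,"wy":0,"wz":0},
    {"claw":255,"dx":0,"dy":0,"dz":0,"wx":0,"wy":0,"wz":0}
  ]
}}

```text
time_s: 6.85
position: [0.4516, 0.0078, 0.091]
ee_rot: [3.141, -0.0, 1.181]
ft_force: [0.3, 0.2, -1.4]
finger_gap: 0.34
finger_force: 50.4
```

```bash
python3 - <<'E'
from seat import *
im,d=grab('wrist'); P,m,im=cloud('wrist'); q=tos(P[m])
b=q[(abs(q[:,0])<.0165)&(q[:,2]>.02)&(q[:,2]<.04)&(q[:,1]<.065)]
print('bar',line(b), b[:,1].max())
print('tcp in seat',tos(r.observe()['position']).round(4))
E
```

```text
bar [(-77, np.float64(1.3), np.float64(8.5), np.float64(21.4)), (-67, np.float64(1.3), np.float64(29.4), np.float64(22.2)), (-57, np.float64(1.4), np.float64(30.1), np.float64(34.2)), (-47, np.float64(1.3), np.float64(29.8), np.float64(34.1)), (-37, np.float64(1.5), np.float64(30.0), np.float64(34.1)), (-27, np.float64(1.5), np.float64(29.4), np.float64(34.2)), (-17, np.float64(-0.1), np.float64(32.7), np.float64(34.2)), (-7, np.float64(-0.0), np.float64(33.0), np.float64(34.1)), (3, np.float64(1.5), np.float64(29.8), np.float64(34.1)), (13, np.float64(1.5), np.float64(29.8), np.float64(34.0)), (23, np.float64(1.6), np.float64(29.7), np.float64(34.1)), (33, np.float64(1.6), np.float64(29.8), np.float64(34.0)), (43, np.float64(1.6), np.float64(29.7), np.float64(34.0)), (53, np.float64(1.6), np.float64(29.7), np.float64(33.9))] 0.05579162326132462
tcp in seat [ 0.0016 -0.0223  0.0364]
```

Request:
{"fn": "step_arm", "kwargs": {
  "targets": [
    {"claw":255,"dx":0,"dy":-0.12,"dz":0.4,"wx":0,"wy":0,"wz":0},
    {"claw":255,"dx":0,"dy":0,"dz":0.4,"wx":0,"wy":0,"wz":0},
    {"claw":255,"dx":0,"dy":0,"dz":0.4,"wx":0,"wy":0,"wz":0},
    {"claw":255,"dx":0,"dy":0,"dz":0.3,"wx":0,"wy":0,"wz":0},
    {"claw":255,"dx":0,"dy":0,"dz":0.2,"wx":0,"wy":0,"wz":0},
    {"claw":255,"dx":0,"dy":0,"dz":0,"wx":0,"wy":0,"wz":0},
    {"claw":255,"dx":0,"dy":0,"dz":0,"wx":0,"wy":0,"wz":0}
  ]
}}

```text
time_s: 7.6
position: [0.4499, 0.0083, 0.0733]
ee_rot: [-3.142, 0.0, 1.182]
ft_force: [0.1, 0.6, -1.1]
finger_gap: 0.341
finger_force: 50.4
```

Request:
{"fn": "step_arm", "kwargs": {
  "targets": [
    {"claw":255,"dx":0,"dy":0,"dz":0.1,"wx":0,"wy":0,"wz":0},
    {"claw":255,"dx":0,"dy":0,"dz":0.1,"wx":0,"wy":0,"wz":0},
    {"claw":255,"dx":0,"dy":0,"dz":0,"wx":0,"wy":0,"wz":0}
  ]
}}

```text
time_s: 7.9
position: [0.45, 0.0083, 0.0716]
ee_rot: [3.141, -0.0, 1.182]
ft_force: [-1.2, -0.1, 2.1]
finger_gap: 0.339
finger_force: 50.9
```

Request:
{"fn": "step_arm", "kwargs": {
  "targets": [
    {"claw":100,"dx":0,"dy":0,"dz":0,"wx":0,"wy":0,"wz":0},
    {"claw":100,"dx":0,"dy":0,"dz":0,"wx":0,"wy":0,"wz":0},
    {"claw":100,"dx":0,"dy":0,"dz":0,"wx":0,"wy":0,"wz":0},
    {"claw":100,"dx":0,"dy":0,"dz":0,"wx":0,"wy":0,"wz":0},
    {"claw":100,"dx":0,"dy":0,"dz":-2,"wx":0,"wy":0,"wz":0},
    {"claw":100,"dx":0,"dy":0,"dz":-4,"wx":0,"wy":0,"wz":0},
    {"claw":100,"dx":0,"dy":0,"dz":-2,"wx":0,"wy":0,"wz":0},
    {"claw":255,"dx":-4,"dy":0,"dz":0,"wx":0,"wy":0,"wz":0},
    {"claw":255,"dx":-4,"dy":0,"dz":0,"wx":0,"wy":0,"wz":0},
    {"claw":255,"dx":-2.8,"dy":0,"dz":0,"wx":0,"wy":0,"wz":0}
  ]
}}

```text
time_s: 8.9
position: [0.4082, -0.093, 0.1516]
ee_rot: [3.141, 0.001, 1.182]
ft_force: [0.1, -0.7, -0.9]
finger_gap: 0.099
finger_force: 0.0
```

```bash
cat > chk.py <<'E'
from seat import *
grab('wrist'); 
o=r.observe(); print('t',o['time_s'],'tcp in seat',tos(o['position']).round(4),np.degrees(o['ee_rot']).round(1),o['ft_force'].round(1),o['finger_gap'])
for n in('wrist','side'):
    if n=='side': grab(n)
    P,m,im=cloud(n); q=tos(P[m])
    b=q[(abs(q[:,0])<.0185)&(q[:,2]>.010)&(q[:,2]<.02)&(q[:,1]<.079)&(q[:,1]>-.12)]
    if len(b): print(n,'bar',[tuple(map(float,t)) for t in line(b)][1:-1:3],b[:,1].min(),b[:,1].max())
E
python3 chk.py; python3 - <<'E'
from seat import *
for n in('wrist','side'):
    P,m,im=cloud(n); q=tos(P[m]); w=q[(abs(q[:,0])<.05)&(q[:,1]>-.16)&(q[:,1]<-.09)&(q[:,2]<.03)]
    print(n,len(w),(np.percentile(w[:,2],[5,50,95,99])+.055).round(3) if len(w) else '')
E
```

```text
t 8.95 tcp in seat [-0.0007 -0.1348  0.0965] [1.80e+02 1.00e-01 6.77e+01] [ 0.9 -2.1  0.6] 0.018071735760879903
wrist bar [(-90.0, -0.1, 30.0, 15.0), (-60.0, -0.0, 29.9, 15.1), (-30.0, 0.1, 29.8, 15.0), (0.0, 0.0, 29.7, 15.1)] -0.10461392955062887 0.012647183841241196
side bar [(-90.0, -2.2, 26.5, 16.1), (-60.0, -1.4, 34.2, 15.7), (-30.0, -1.3, 29.6, 15.0), (0.0, -1.5, 31.9, 15.0), (30.0, -1.0, 31.5, 14.6)] -0.10496987662252136 0.05747381329052787
wrist 4348 [-0.022 -0.     0.07   0.071]
side 330 [-0.042 -0.005  0.07   0.073]
```

Request:
{"fn": "step_arm", "kwargs": {
  "targets": [
    {"claw":255,"dx":0,"dy":0.1,"dz":3,"wx":0,"wy":0,"wz":0},
    {"claw":255,"dx":0,"dy":0,"dz":3,"wx":0,"wy":0,"wz":0},
    {"claw":255,"dx":0,"dy":0,"dz":2,"wx":0,"wy":0,"wz":0},
    {"claw":255,"dx":0,"dy":0,"dz":0.6,"wx":0,"wy":0,"wz":0},
    {"claw":255,"dx":1,"dy":0,"dz":0,"wx":0,"wy":0,"wz":0},
    {"claw":255,"dx":0.8,"dy":0,"dz":0,"wx":0,"wy":0,"wz":0},
    {"claw":255,"dx":0.5,"dy":0,"dz":0,"wx":0,"wy":0,"wz":0},
    {"claw":255,"dx":0.5,"dy":0,"dz":0,"wx":0,"wy":0,"wz":0},
    {"claw":255,"dx":0.5,"dy":0,"dz":0,"wx":0,"wy":0,"wz":0},
    {"claw":255,"dx":0.4,"dy":0,"dz":0,"wx":0,"wy":0,"wz":0}
  ]
}}

```text
time_s: 10.0
position: [0.4244, -0.0575, 0.0658]
ee_rot: [3.14, 0.0, 1.182]
ft_force: [-0.3, -2.0, 1.7]
finger_gap: 0.001
finger_force: 1.0
```

```bash
python3 chk.py
```

```text
t 10.05 tcp in seat [ 0.0005 -0.0927  0.0107] [179.9  -0.   67.7] [ 0.2 -0.1  0.9] 0.0003411709776617115
wrist bar [(-72.0, 0.0, 30.1, 15.0), (-42.0, 0.2, 30.2, 15.0), (-12.0, 0.2, 30.0, 15.1), (18.0, 0.3, 30.4, 15.1)] -0.0872203779749941 0.025121055478125407
side bar [(-74.0, -0.4, 30.6, 15.7), (-44.0, -1.0, 28.5, 15.8), (-14.0, 0.1, 31.0, 14.7), (16.0, -0.1, 33.6, 15.0), (46.0, -2.0, 29.5, 15.6)] -0.09883476131225276 0.0788857723217625
```

Request:
{"fn": "step_arm", "kwargs": {
  "targets": [
    {"claw":255,"dx":0.2,"dy":0,"dz":0,"wx":0,"wy":0,"wz":0},
    {"claw":255,"dx":0.2,"dy":0,"dz":0,"wx":0,"wy":0,"wz":0},
    {"claw":255,"dx":0,"dy":0,"dz":0,"wx":0,"wy":0,"wz":0}
  ]
}}

```text
time_s: 10.4
position: [0.4247, -0.0557, 0.0654]
ee_rot: [-3.141, 0.003, 1.183]
ft_force: [-5.8, -11.4, 1.9]
finger_gap: -0.0
finger_force: 6.1
```

Request:
{"fn": "step_arm", "kwargs": {
  "targets": [
    {"claw":255,"dx":0.1,"dy":0,"dz":0,"wx":0,"wy":0,"wz":0},
    {"claw":255,"dx":0.1,"dy":0,"dz":0,"wx":0,"wy":0,"wz":0},
    {"claw":255,"dx":0,"dy":0,"dz":0,"wx":0,"wy":0,"wz":0}
  ]
}}

```text
time_s: 10.7
position: [0.4249, -0.0556, 0.0654]
ee_rot: [-3.141, 0.006, 1.184]
ft_force: [-8.8, -20.9, 3.1]
finger_gap: 0.002
finger_force: 11.7
```

Request:
{"fn": "step_arm", "kwargs": {
  "targets": [
    {"claw":255,"dx":0.1,"dy":0,"dz":0,"wx":0,"wy":0,"wz":0},
    {"claw":255,"dx":0,"dy":0,"dz":0,"wx":0,"wy":0,"wz":0}
  ]
}}

```text
time_s: 10.9
position: [0.4249, -0.0556, 0.0654]
ee_rot: [-3.141, 0.008, 1.184]
ft_force: [-12.7, -26.2, 3.5]
finger_gap: 0.0
finger_force: 14.5
```

```bash
python3 chk.py
```

```text
t 10.95 tcp in seat [ 0.0004 -0.0911  0.0104] [-180.     0.5   67.9] [-12.2 -25.9   4.1] 0.0023340548196108635
wrist bar [(-70.0, 0.1, 29.9, 15.1), (-40.0, 0.2, 30.1, 15.1), (-10.0, 0.2, 30.1, 15.1), (20.0, 0.4, 30.1, 15.1)] -0.08498614088544042 0.027422514833852187
side bar [(-77.0, -0.5, 30.4, 15.2), (-47.0, 0.7, 32.3, 15.5), (-17.0, -1.9, 30.5, 15.8), (13.0, -0.6, 30.9, 16.2), (43.0, -0.1, 30.9, 15.6)] -0.09168678800704405 0.078770764564062
```

The bar is against the stop: the TCP sits at y=-91 mm, exactly 80+11, and force rose without motion. I'll back off, rise and measure the handle.

Request:
{"fn": "step_arm", "kwargs": {
  "targets": [
    {"claw":255,"dx":-0.7,"dy":0,"dz":0,"wx":0,"wy":0,"wz":0},
    {"claw":255,"dx":-2,"dy":0,"dz":0,"wx":0,"wy":0,"wz":0},
    {"claw":255,"dx":0,"dy":0,"dz":-4,"wx":0,"wy":0,"wz":0},
    {"claw":255,"dx":0,"dy":0,"dz":-5,"wx":0,"wy":0,"wz":0},
    {"claw":255,"dx":0,"dy":0,"dz":-5,"wx":0,"wy":0,"wz":0},
    {"claw":255,"dx":0,"dy":0,"dz":-5,"wx":0,"wy":0,"wz":0},
    {"claw":255,"dx":0,"dy":0,"dz":-3,"wx":0,"wy":0,"wz":0},
    {"claw":255,"dx":0,"dy":0,"dz":0,"wx":0,"wy":0,"wz":0}
  ]
}}

```text
time_s: 11.8
position: [0.4184, -0.077, 0.2899]
ee_rot: [3.132, -0.0, 1.182]
ft_force: [1.4, 0.0, -1.0]
finger_gap: 0.002
finger_force: 0.0
```

```bash
python3 chk.py; python3 - <<'E'
from seat import *
grab('scene')
for n in('side','scene','wrist'):
    P,m,im=cloud(n); i=im.astype(int); red=m&(i[...,0]>90)&(i[...,0]>2.2*i[...,1])&(i[...,0]>2.2*i[...,2]); q=tos(P[red])
    q=q[(abs(q[:,0])<.03)&(q[:,1]>.13)&(q[:,1]<.3)&(q[:,2]>.03)&(q[:,2]<.17)]
    if len(q)<10: print(n,len(q)); continue
    y,z=q[:,1]-.138,q[:,2]-.011
    d=np.polyfit(y,z,1); c,s=np.linalg.svd(np.c_[y-y.mean(),z-z.mean()],full_matrices=False)[1:]
    print(n,len(q),'ang',np.arctan2(s[0,1],s[0,0])%np.pi,'mean x',q[:,0].mean().round(4),np.ptp(q[:,0]).round(3),'ymax',q[:,1].max().round(4),'zmax',q[:,2].max().round(4),'ymean',y.mean(),z.mean(),'ang of grip from max r', np.hypot(y,z).max())
E
```

```text
t 11.85 tcp in seat [ 0.0012 -0.1134  0.2322] [179.7  -0.   67.7] [-0.1 -0.1 -0.6] -0.003083678792977804
wrist bar [(-65.0, 0.2, 29.0, 15.2), (-35.0, 0.0, 29.0, 15.1), (-5.0, 0.8, 29.4, 15.1), (25.0, 0.5, 29.6, 15.1), (55.0, 0.4, 29.3, 15.1)] -0.07958278549537058 0.07412185822412087
side bar [(-64.0, -0.7, 29.8, 15.2), (-34.0, -0.6, 28.2, 15.8), (-4.0, -0.2, 31.9, 14.0), (26.0, 0.0, 32.0, 14.2), (56.0, -1.6, 31.9, 16.0)] -0.07893709901406086 0.07822205886277932
side 191 ang 0.9339263609581332 mean x -0.0066 0.02 ymax 0.2083 zmax 0.1464 ymean 0.044050018098838434 0.10313726479506985 ang of grip from max r 0.14855383141478123
scene 192 ang 0.9381073090317988 mean x -0.0039 0.021 ymax 0.198 zmax 0.1439 ymean 0.030424340444007988 0.0933503636394279 ang of grip from max r 0.14373995244515358
wrist 0
```

Handle angle is about 0.935 rad, and the bar's tail is at -79.6 mm as it should be. Next I'll move over the handle at height.

Request:
{"fn": "step_arm", "kwargs": {
  "targets": [
    {"claw":255,"dx":3,"dy":0,"dz":0,"wx":0,"wy":0,"wz":0},
    {"claw":255,"dx":4.5,"dy":0,"dz":0,"wx":0,"wy":0,"wz":0},
    {"claw":255,"dx":4.5,"dy":0,"dz":0,"wx":0,"wy":0,"wz":0},
    {"claw":255,"dx":4.5,"dy":0,"dz":0,"wx":0,"wy":0,"wz":0},
    {"claw":255,"dx":4.5,"dy":0,"dz":0,"wx":0,"wy":0,"wz":0},
    {"claw":255,"dx":4.5,"dy":0,"dz":0,"wx":0,"wy":0,"wz":0},
    {"claw":255,"dx":2.1,"dy":0,"dz":0,"wx":0,"wy":0,"wz":0},
    {"claw":255,"dx":0,"dy":0,"dz":0,"wx":0,"wy":0,"wz":0},
    {"claw":255,"dx":0,"dy":0,"dz":0,"wx":0,"wy":0,"wz":0}
  ]
}}

```text
time_s: 12.85
position: [0.52, 0.1791, 0.2831]
ee_rot: [-3.138, 0.003, 1.183]
ft_force: [-0.7, 0.3, -0.2]
finger_gap: -0.001
finger_force: 0.0
```

```bash
python3 - <<'E'
from seat import *
o=r.observe(); print(o['time_s'],tos(o['position']).round(4),np.degrees(o['ee_rot']).round(2))
im,d=grab('side'); c=im[200:340,200:360]; cv2.imwrite('pics/s4.png',cv2.resize(c[...,::-1],None,fx=4,fy=4,interpolation=cv2.INTER_CUBIC))
P,m,_=cloud('side'); q=tos(P[m]); w=q[(abs(q[:,0])<.06)&(q[:,1]>.13)&(q[:,1]<.19)&(q[:,2]>.18)&(q[:,2]<.25)]
print('tip z',np.percentile(w[:,2],[0,1,5]),w[w[:,2]<.22].mean(0))
E
```

```text
12.85 [2.000e-04 1.621e-01 2.281e-01] [-1.7979e+02  1.5000e-01  6.7770e+01]
tip z [0.20638985 0.20763302 0.20965718] [-0.0055776   0.16765167  0.21452553]
```

View pics/s4.png

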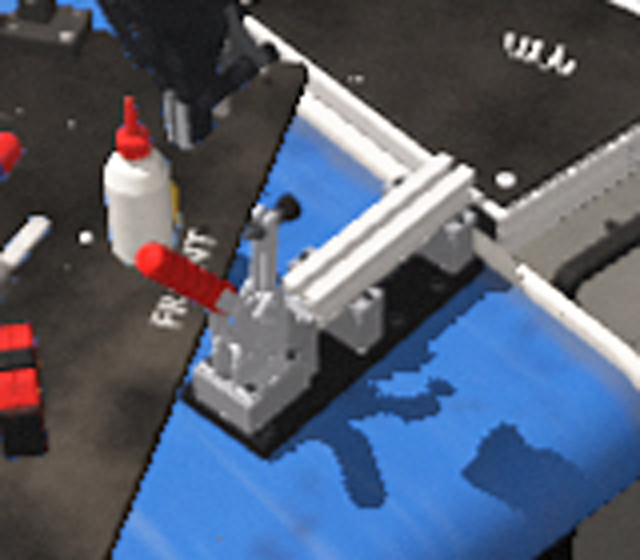

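The side crop shows the bar lying in both rests against the block and the handle free at (185,275), with the closed fingers above it at (185,115). I'll lower them and start pushing along the arc.

Request:
{"fn": "step_arm", "kwargs": {
  "targets": [
    {"claw":255,"dx":0,"dy":0,"dz":2,"wx":0,"wy":0,"wz":0},
    {"claw":255,"dx":0,"dy":0,"dz":2.3,"wx":0,"wy":0,"wz":0},
    {"claw":255,"dx":0,"dy":0,"dz":2,"wx":0,"wy":0,"wz":0},
    {"claw":255,"dx":0,"dy":0,"dz":0,"wx":0,"wy":0,"wz":0},
    {"claw":255,"dx":0.6,"dy":0,"dz":0.4,"wx":0,"wy":0,"wz":0},
    {"claw":255,"dx":0.7,"dy":0,"dz":0.5,"wx":0,"wy":0,"wz":0},
    {"claw":255,"dx":0.8,"dy":0,"dz":0.4,"wx":0,"wy":0,"wz":0},
    {"claw":255,"dx":0.8,"dy":0,"dz":0.4,"wx":0,"wy":0,"wz":0}
  ]
}}

```text
time_s: 13.7
position: [0.5328, 0.2067, 0.2058]
ee_rot: [3.14, -0.001, 1.182]
ft_force: [0.1, -0.5, 0.8]
finger_gap: -0.001
finger_force: 0.4
```

```bash
cat > hd.py <<'E'
from seat import *
o=r.observe(); print(o['time_s'],'tcp',tos(o['position']).round(4),np.degrees(o['ee_rot']).round(2),o['ft_force'].round(1))
grab('side'); P,m,im=cloud('side'); i=im.astype(int); red=m&(i[...,0]>90)&(i[...,0]>2.2*i[...,1])&(i[...,0]>2.2*i[...,2]); q=tos(P[red])
q=q[(abs(q[:,0])<.03)&(q[:,1]>.13)&(q[:,1]<.3)&(q[:,2]>.0)&(q[:,2]<.17)]
y,z=q[:,1],q[:,2]; s=np.linalg.svd(np.c_[y-y.mean(),z-z.mean()],full_matrices=False)[2]
print(len(q),'ang',np.arctan(s[0,1]/s[0,0]).round(3),'mean',q.mean(0).round(4),'max',q.max(0).round(4),'min',q.min(0).round(4))
E
python3 hd.py
```

```text
13.7 tcp [0.0017 0.1925 0.1508] [ 1.7991e+02 -5.0000e-02  6.7700e+01] [ 0.1 -0.5  0.8]
187 ang 0.794 mean [-0.0064  0.1921  0.1079] max [0.0088 0.2224 0.1366] min [-0.0131  0.149   0.062 ]
```

Request:
{"fn": "step_arm", "kwargs": {
  "targets": [
    {"claw":255,"dx":0.8,"dy":-0.1,"dz":0.6,"wx":0,"wy":0,"wz":0},
    {"claw":255,"dx":0.7,"dy":0,"dz":0.6,"wx":0,"wy":0,"wz":0},
    {"claw":255,"dx":0.7,"dy":0,"dz":0.7,"wx":0,"wy":0,"wz":0},
    {"claw":255,"dx":0.7,"dy":0,"dz":0.7,"wx":0,"wy":0,"wz":0},
    {"claw":255,"dx":0.6,"dy":0,"dz":0.7,"wx":0,"wy":0,"wz":0},
    {"claw":255,"dx":0.6,"dy":0,"dz":0.8,"wx":0,"wy":0,"wz":0},
    {"claw":255,"dx":0.5,"dy":0,"dz":0.8,"wx":0,"wy":0,"wz":0},
    {"claw":255,"dx":0,"dy":0,"dz":0,"wx":0,"wy":0,"wz":0}
  ]
}}

```text
time_s: 14.55
position: [0.5479, 0.2492, 0.1546]
ee_rot: [-3.139, 0.001, 1.182]
ft_force: [-1.1, 0.1, -0.4]
finger_gap: -0.002
finger_force: 0.0
```

```bash
python3 hd.py
```

```text
14.55 tcp [-0.0003  0.2376  0.0996] [-1.7987e+02  8.0000e-02  6.7730e+01] [-1.1  0.1 -0.4]
249 ang 0.22 mean [-0.0053  0.2268  0.0633] max [0.0106 0.2716 0.0794] min [-0.0125  0.1562  0.0317]
```

Request:
{"fn": "step_arm", "kwargs": {
  "targets": [
    {"claw":255,"dx":0.3,"dy":0,"dz":0.5,"wx":0,"wy":0,"wz":0},
    {"claw":255,"dx":0.3,"dy":0,"dz":0.5,"wx":0,"wy":0,"wz":0},
    {"claw":255,"dx":0.2,"dy":0,"dz":0.4,"wx":0,"wy":0,"wz":0},
    {"claw":255,"dx":0.2,"dy":0,"dz":0.4,"wx":0,"wy":0,"wz":0},
    {"claw":255,"dx":0.2,"dy":0,"dz":0.4,"wx":0,"wy":0,"wz":0},
    {"claw":255,"dx":0.1,"dy":0,"dz":0.3,"wx":0,"wy":0,"wz":0},
    {"claw":255,"dx":0,"dy":0,"dz":0,"wx":0,"wy":0,"wz":0}
  ]
}}

```text
time_s: 15.3
position: [0.5532, 0.2612, 0.1307]
ee_rot: [-3.141, 0.0, 1.182]
ft_force: [-0.6, 1.2, 0.3]
finger_gap: -0.0
finger_force: 0.0
```

```bash
python3 hd.py
```

```text
15.3 tcp [2.000e-04 2.506e-01 7.570e-02] [-1.7996e+02  1.0000e-02  6.7710e+01] [-0.6  1.2  0.3]
233 ang 0.047 mean [-0.006   0.2339  0.0459] max [0.0136 0.2792 0.0562] min [-0.0126  0.1588  0.019 ]
```

Request:
{"fn": "step_arm", "kwargs": {
  "targets": [
    {"claw":255,"dx":0,"dy":0,"dz":0.2,"wx":0,"wy":0,"wz":0},
    {"claw":255,"dx":0,"dy":0,"dz":0.2,"wx":0,"wy":0,"wz":0},
    {"claw":255,"dx":0,"dy":0,"dz":0.2,"wx":0,"wy":0,"wz":0},
    {"claw":255,"dx":0,"dy":0,"dz":0,"wx":0,"wy":0,"wz":0}
  ]
}}

```text
time_s: 15.75
position: [0.5531, 0.2608, 0.1248]
ee_rot: [-3.141, 0.001, 1.182]
ft_force: [0.3, -0.9, 0.3]
finger_gap: -0.002
finger_force: 0.0
```

Request:
{"fn": "step_arm", "kwargs": {
  "targets": [
    {"claw":255,"dx":0,"dy":0,"dz":0.15,"wx":0,"wy":0,"wz":0},
    {"claw":255,"dx":0,"dy":0,"dz":0.1,"wx":0,"wy":0,"wz":0},
    {"claw":255,"dx":0,"dy":0,"dz":0,"wx":0,"wy":0,"wz":0}
  ]
}}

```text
time_s: 16.05
position: [0.5534, 0.2608, 0.1228]
ee_rot: [-3.142, 0.0, 1.182]
ft_force: [-0.3, -0.1, 0.2]
finger_gap: 0.002
finger_force: 0.0
```

```bash
python3 hd.py
```

```text
16.05 tcp [0.0005 0.2504 0.0678] [-180.     0.    67.7] [-0.3 -0.1  0.2]
222 ang -0.018 mean [-0.0061  0.2393  0.0396] max [0.0074 0.2806 0.0492] min [-0.0124  0.1779  0.0283]
```

Request:
{"fn": "step_arm", "kwargs": {
  "targets": [
    {"claw":255,"dx":0,"dy":0,"dz":0.15,"wx":0,"wy":0,"wz":0},
    {"claw":255,"dx":0,"dy":0,"dz":0.1,"wx":0,"wy":0,"wz":0},
    {"claw":255,"dx":0,"dy":0,"dz":0,"wx":0,"wy":0,"wz":0}
  ]
}}

```text
time_s: 16.4
position: [0.5536, 0.2609, 0.1224]
ee_rot: [3.14, -0.001, 1.182]
ft_force: [-4.8, -0.7, 13.3]
finger_gap: -0.0
finger_force: 6.5
```

Request:
{"fn": "step_arm", "kwargs": {
  "targets": [
    {"claw":255,"dx":0,"dy":0,"dz":0.15,"wx":0,"wy":0,"wz":0},
    {"claw":255,"dx":0,"dy":0,"dz":0.1,"wx":0,"wy":0,"wz":0},
    {"claw":255,"dx":0,"dy":0,"dz":0,"wx":0,"wy":0,"wz":0}
  ]
}}

```text
time_s: 16.7
position: [0.5536, 0.261, 0.1221]
ee_rot: [3.139, -0.001, 1.182]
ft_force: [-10.0, -2.9, 25.6]
finger_gap: -0.001
finger_force: 12.8
```

```bash
python3 hd.py
```

```text
16.7 tcp [0.0006 0.2506 0.0671] [ 1.7987e+02 -7.0000e-02  6.7730e+01] [-10.   -2.9  25.6]
217 ang -0.031 mean [-0.0063  0.2396  0.0394] max [0.0068 0.2804 0.0474] min [-0.0136  0.1763  0.0242]
```

The handle is at its hard stop: tip height matches θ=0, and force rises to 25 N with no further motion. I'll retreat straight up and check.

Request:
{"fn": "step_arm", "kwargs": {
  "targets": [
    {"claw":255,"dx":0,"dy":0,"dz":-0.6,"wx":0,"wy":0,"wz":0},
    {"claw":255,"dx":0,"dy":0,"dz":-3,"wx":0,"wy":0,"wz":0},
    {"claw":255,"dx":0,"dy":0,"dz":-4,"wx":0,"wy":0,"wz":0},
    {"claw":255,"dx":0,"dy":0,"dz":-4,"wx":0,"wy":0,"wz":0},
    {"claw":255,"dx":0,"dy":0,"dz":-2,"wx":0,"wy":0,"wz":0},
    {"claw":255,"dx":0,"dy":0,"dz":0,"wx":0,"wy":0,"wz":0},
    {"claw":255,"dx":0,"dy":0,"dz":0,"wx":0,"wy":0,"wz":0}
  ]
}}

```text
time_s: 17.45
position: [0.5533, 0.2608, 0.2534]
ee_rot: [-3.141, 0.0, 1.182]
ft_force: [-0.7, 0.4, -0.8]
finger_gap: -0.001
finger_force: 0.0
```

```bash
python3 hd.py; python3 - <<'E'
from seat import *
P,m,im=cloud('side'); c=im[200:340,200:360]; cv2.imwrite('pics/s5.png',cv2.resize(c[...,::-1],None,fx=4,fy=4,interpolation=cv2.INTER_CUBIC))
q=tos(P[m]); b=q[(abs(q[:,0])<.0185)&(q[:,2]>.010)&(q[:,2]<.02)&(q[:,1]<.04)&(q[:,1]>-.12)]
print('bar tail',b[:,1].min(),b[:,2].mean(),b[:,0].mean())
E
```

```text
17.45 tcp [0.0003 0.2504 0.1984] [-179.99    0.     67.7 ] [-0.7  0.4 -0.8]
309 ang -0.029 mean [-0.0043  0.236   0.0405] max [0.0074 0.2808 0.0504] min [-0.013   0.1754  0.0242]
bar tail -0.0812542656453099 0.015452558323419126 -0.0026517778355054466
```

View pics/s5.png

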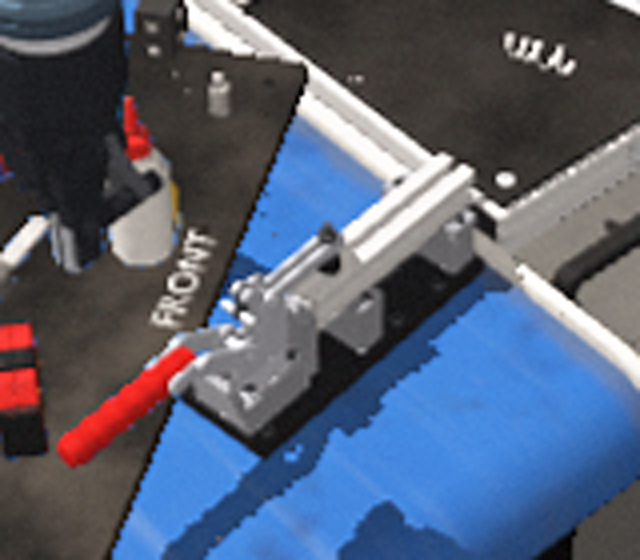

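```bash
python3 - <<'E'
import cv2,numpy as np
a,b=[cv2.imread(f'pics/{n}.png').astype(int) for n in('s4','s5')]
d=abs(a-b).max(2)[140:250,410:520]; print('diff px at tail',(d>40).sum(), d.max())
E
```

```text
diff px at tail 1 42
```

The tail's image is unchanged, so the bar did not move while clamping. I'm handing in.

```bash
python3 -c "
from plant import r
print(r.finish_job())"
```

```text
the job is handed in; nothing more can be done
None
```

I laid the bar in both slots, pushed it against the stop and swung the clamp handle fully down. I then handed the job in at about 17.5 s, with the foot resting on the bar in the last picture; its clamping force was not measured and no verdict came back.

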